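Open a sprung bayonet column holder and crate the glass column

TASK

The run in the orange-capped column holder is finished: push its cap down against the spring, twist it to the left (anticlockwise from above) until it comes free, and stand it the same way up, flat on the floor of the steel tray. Then lift the glass column out of that holder and stand it gently, upright, on the floor of the empty half of the blue crate. The grey-capped holder is still running, so leave it alone, and do not knock the other things about.

Things in the scene. Friction and masses are not known exactly. Their poses are not given: they have to be found in the camera images.
- holder_orange: column holder for the finished run, bolted to the table: dark round base 116 mm diameter, four rods and an aluminium collar, 86 mm outside and 70 mm bore, top face 130 mm above the origin. Origin on the table on its axis, z up. Two pipe couplings stick out up to 68 mm from the axis, all lower than the collar's top.
- collar_orange (a point): centre of the collar's top face, 130 mm up; axes as the holder. Two opposite J-slots hold the cap's lugs. Locked pockets (red marks): along +x and -x. Entry slots, open at the top and 16 mm wide: 60 degrees anticlockwise from there, seen from above, with stops at 65. The cap turns out of a pocket only when pushed down 4 mm or more, and must be kept down to about 50 degrees.
- seat_orange (a joint): sprung seat under the column, which presses column and cap up: 0 with the cap locked, -0.008 m pushed fully down, +0.004 fully up with the cap free (a loosened cap rises 4 mm, then lifts straight off). Pushing the locked cap takes about 6 N to start, 11 N at 4 mm and 15 N at 8 mm.
- cap_orange: orange hollow cap, loose, 0.15 kg, drum 67 mm diameter (71 mm at its black ribbed band), 76 mm tall over all. Origin at the centre of its open lower rim, z up; locked, the origin is 114 mm above the holder's and its x axis lies along the holder's x axis. Two steel lugs at the rim reach 41 mm from the axis along +x and -x. The drum's flat top is 46 mm above the origin.
- wing_orange (a point): middle of the wing grip on the orange cap, 61 mm above the cap's origin; axes as the cap. The wing is 60 mm long along x, 18 mm thick along y and 30 mm high, standing on the drum's flat top (46 to 76 mm above the cap's origin), with a white line on top
- column_orange: packed glass column inside the orange-capped holder, loose and fragile, about 0.2 to 0.3 kg, 36 mm diameter, 120 mm long, upright in the seat's cup (rim 8 mm deep). Origin at the centre of its underside, z along it; the underside is 34 mm above the holder's origin with the cap locked, 38 mm with the cap off.
- head_orange (a point): middle of the column's white head, the place to grip it: 30 mm diameter, 94 to 120 mm above the column's origin (this point at 107). Hidden by the cap at first; with the cap off its top is 158 mm above the holder's origin, 28 mm proud of the collar
- holder_grey: the same holder with the grey cap, still running: leave alone. Origin on the table on its axis
- cap_grey: grey cap of the running holder, same sizes as the orange one, locked: leave alone. Origin at the centre of its lower rim, x along its wing
- tray: shallow stainless tray fixed to the table, 150 x 160 mm (x, y) outside, wall and floor 3 mm thick, rim 14 mm high. Origin at the centre of its underside; its floor is 3 mm above the origin
- crate: blue plastic crate fixed to the table, 200 x 300 mm (x, y), walls 70 mm high and 4 mm thick, with a divider 56 mm high across its middle (along x). Origin at the centre of its underside. The half towards its +y is empty; the other half holds two boxes
- crate_bay (a point): centre of the floor of the crate's empty half, 4 mm above the table; axes as the crate. The empty half measures 192 mm along x and 144 mm along y inside
- slide_box: grey slide box with a white lid, 82 x 102 x 37 mm, in the occupied half of the crate; origin at the centre of its underside
- tip_box: clear and yellow pipette-tip box, 72 x 112 x 55 mm, in the occupied half of the crate; origin at the centre of its underside
- bottle: amber jar with a blue lid, 68 mm diameter, 150 mm tall, standing loose; origin at the centre of its underside
- petri: stack of two closed clear dishes, 89 mm diameter, 29 mm tall, lying loose; origin at the centre of its underside
- tube_rack: white rack with red- and blue-capped tubes, 75 x 200 x 75 mm, standing loose; origin at the centre of its underside
- wash_bottle: white squeeze bottle with a red spout, 62 mm diameter, 180 mm tall, standing loose; origin at the centre of its underside
- screwdriver: screwdriver with a green handle, 160 mm long, lying loose on the table along its x axis; origin under its middle
Mind the look-alikes: they are no part of the job. There is more than one size of the cap_orange; the one meant has the size given above.

How it is judged (in metres and radians):
On the way, in this order (a step that is already met when the one before it is completed fails the run):
1. the orange cap, pushed down out of its catch, is turned to its entry slots while still in the collar (angle between the x axis of cap_orange and the x axis of holder_orange, either way round between 0.85 and 1.25 rad and z of cap_orange in the frame of holder_orange below 0.122 m and horizontal distance between cap_orange and holder_orange below 0.006 m), for 0.1 s.
2. the orange cap stands flat on the floor of the steel tray, let go, before the column is handled (horizontal distance between cap_orange and tray below 0.09 m and z of cap_orange in the frame of tray below 0.008 m and angle between cap_orange's own z axis and vertical below 0.1 rad and linear speed of cap_orange below 0.02 m/s and contact force between the fingers and cap_orange below 0.1 N and horizontal distance between column_orange and holder_orange below 0.02 m), for 0.2 s.
At the end, for the whole second after the job is handed in: The glass column stands upright (within 0.1 rad) on the floor (within 5 mm) of the crate's empty half, at rest and let go; the orange cap stands upright (within 0.1 rad) on the tray's floor, at rest and let go (horizontal distance between cap_orange and tray below 0.09 m and z of cap_orange in the frame of tray below 0.008 m and angle between each of cap_orange, column_orange's own z axis and vertical below 0.1 rad and linear speed of each of cap_orange, column_orange below 0.02 m/s and contact force between the fingers and cap_orange below 0.1 N and x of column_orange in the frame of crate_bay between -0.09 and 0.09 m and y of column_orange in the frame of crate_bay between -0.068 and 0.068 m and z of column_orange in the frame of crate_bay below 0.005 m and contact force between the fingers and column_orange below 0.1 N); the robot touches nothing.
It fails at once if the grey cap is turned, lifted or shoved (distance of cap_grey from where it was at the start of the episode above 0.006 m or angle between the x axis of cap_grey and the x axis of holder_grey, either way round above 0.25 rad).
It fails at once if the glass column is dropped (let go while moving faster than 0.5 m/s) (linear speed of column_orange above 0.5 m/s and contact force between the fingers and column_orange below 0.1 N).
It fails at once if the glass column strikes the crate hard (over 60 N) (contact force between column_orange and crate above 60 N).
It fails at once if the glass column is tipped over (more than 0.6 rad) (angle between column_orange's own z axis and vertical above 0.6 rad).
It fails at once if one of the other things is shoved by more than 30 mm or knocked over (distance of any of slide_box, tip_box, bottle, petri, tube_rack, wash_bottle, screwdriver from where it was at the start of the episode above 0.03 m or angle between any of bottle, wash_bottle, tube_rack's own z axis and vertical above 0.5 rad).
It also fails if it takes over 61 s, if anything falls off the work surface, if the arm or the gripper's body presses on something with over 40 N, if the wrist force passes 120 N, or if a joint passes its speed limit or range.

ROBOT

A 6-joint arm with a two-finger parallel gripper is mounted at the origin on the work surface. World frame = base frame: x ahead of the robot, y to its left, z up, the work surface at z = 0. Lengths are in mm, angles in rad, forces in N, time in s.
With the tool pointing down it reaches from about 350 to 875 mm from the base axis. Payload 4.2 kg.
Tool frame: the origin (TCP) lies on the centre line of the jaws, within the pads' length; the fingertips stand 25 mm ahead of it and the grasp point (between the pads) lies 6 mm ahead of it; z points along the fingers, y is the direction in which the jaws open and shut (so a half turn about z gives the same grasp; the last joint's range is limited). The gripper opens to 85 mm and grips with 20 to 120 N. Pads are 22 mm wide; open, the fingers measure 114 mm over their backs; the gripper's body (76 mm by 85 mm) begins 54 mm behind the grasp point. The pads swing forward as they close: fully open they stand 13 mm farther back than shut.
Start: joints at [-1.003, 0.385, 0.008, 0, -1.194, -0.259], TCP at [189.963, -595.41, 256.312] pointing down, gripper open.
Joint ranges: [-3.14, 3.14], [-1.21, 2.06], [-1.07, 1.41], [-3.16, 2.05], [-2.99, -0.16], [-3.1, 3.1]. Speed limits (rad/s): [2.79, 2.79, 3.14, 3.14, 3.14, 3.14].

INTERFACE

Orientations are given as a unit quaternion [x, y, z, w].
In Python, from bench import arm gives the robot as it stands.
- The arm moves only by the tool drive_tool, never from a script. Its argument "plan" is a list of rows, each a list of 2 entries, a list of its own where there are three numbers: the shift along the tool's x, y, z in m, then the turn about the tool's z in degrees. A call has 1 to 12 rows; each row shifts and turns the commanded pose from where the row before left it, along the tool's axes as they then stand; what a row does not reach is not made up. A row lasts 1/8 s, in which the tool goes at most 62.5 mm and 10.7 degrees, less where a joint would pass 70% of its speed; a pose out of reach is approached as far as the arm can. A call with a gripper value outside its range is refused whole. "fingers" is the closure, from -1 (fully open) to 1 (shut), so that 0 is half open, set as the call begins (left out, the last holds). The fingers move at their own pace and stop on an object; the grip force is fixed at half the most. Time passes only in rows, so rows that do not move let the fingers close. It gives the time, the measured TCP pose, the force and the opening at its end, in the units of the state.
- arm.read_state(): the state, without advancing time (a new reading comes with each control period).
- arm.get_image(name): name is "side" or "top" or "wrist"; returns a dict with "image" (480x640x3 uint8, red, green, blue), "K" (3x3 intrinsics, pixels), "R" (3x3) and "t" (3): a world point X has camera coordinates R X + t. Camera axes: x right, y down, z forward; pixel columns grow to the right and rows downward; lengths in mm; the calibration is good to about 2 mm. A picture is of the moment at which its call begins. There is no depth.
- arm.job_done(): hands the job in, once; it reports no verdict.
The state is a dict: "clock": time; "joints": joint angles; "joint_vel": joint speeds; "joint_efforts": joint torques, N m; "position": TCP position; "ee_rot": TCP orientation; "contact_force": force on the tool from outside, world axes, zero at the start; "wrist_torque": the same for the moment, N m; "gripper_width": finger opening in mm.
Only numpy, scipy, OpenCV 4.12 (cv2) and the standard library are available. Lean on these libraries where they do the work, as an engineer would, in place of code of your own. Each camera call takes 0.05 s, during which the arm holds its last target.

## Working session

There is one attempt and no reset: what is moved stays moved. The work goes in short steps, Python scripts to look and compute and a tool call to move; the robot and the scene stay as the last step left them, time stands still between calls to the robot, and variables do not carry over. Pictures are saved under pics/ and viewed, and the job is handed in when it is done.

Besides the shell and the picture viewer there is one more tool, called after "Emit:" by a JSON object that holds its "method" and its "body", one argument or row to a line. drive_tool: Moves the arm, as the interface text tells. Its arguments: {"type":"object","properties":{"plan":{"type":"array"},"fingers":{"type":"number"}},"required":["plan"]}

```bash
ls; mkdir -p pics
python3 - <<'E'
from bench import arm
import cv2,numpy as np
s=arm.read_state();print({k:np.round(v,3) for k,v in s.items()})
for n in("side","top","wrist"):
    d=arm.get_image(n);cv2.imwrite(f"pics/{n}0.png",d["image"][:,:,::-1]);print(n,d["K"],d["R"],d["t"])
E
```

```text
pics
{'clock': np.float64(0.0), 'joints': array([-1.003e+00,  3.860e-01,  7.000e-03, -1.000e-03, -1.194e+00,
       -2.590e-01]), 'joint_vel': array([ 0.001, -0.001,  0.001, -0.001, -0.001, -0.002]), 'joint_efforts': array([-1.0000e-03, -3.9229e+01,  1.8840e+01,  4.1860e+00, -4.0000e-03,
       -0.0000e+00]), 'position': array([ 189.787, -594.92 ,  255.231]), 'ee_rot': array([-0.154,  0.988,  0.001, -0.   ]), 'contact_force': array([-0.153,  0.513,  0.233]), 'wrist_torque': array([0.019, 0.011, 0.015]), 'gripper_width': np.float64(85.389)}
side [[539.4240066    0.         316.18115323]
 [  0.         539.4240066  234.27819925]
 [  0.           0.           1.        ]] [[-0.72855682 -0.68468052 -0.02043415]
 [-0.35102899  0.39880814 -0.84718989]
 [ 0.58820372 -0.610053   -0.5308971 ]] [ 365.64839325  312.32594564 1016.97124338]
top [[440.81548654   0.         318.05306328]
 [  0.         440.81548654 238.26094265]
 [  0.           0.           1.        ]] [[ 2.48342757e-02 -9.99684808e-01  3.68021001e-03]
 [-9.83791391e-01 -2.50930857e-02 -1.77552345e-01]
 [ 1.77588730e-01  7.88824968e-04 -9.84104477e-01]] [ -58.25686165  562.22037954 1035.64184875]
wrist [[356.35278365   0.         310.31122519]
 [  0.         356.35278365 237.63734703]
 [  0.           0.           1.        ]] [[-0.30400909  0.95266712  0.00195567]
 [ 0.91963519  0.29293102  0.26165346]
 [ 0.24869577  0.08134353 -0.96515991]] [623.59130317 -35.10033059 379.07560118]
```

View pics/side0.png

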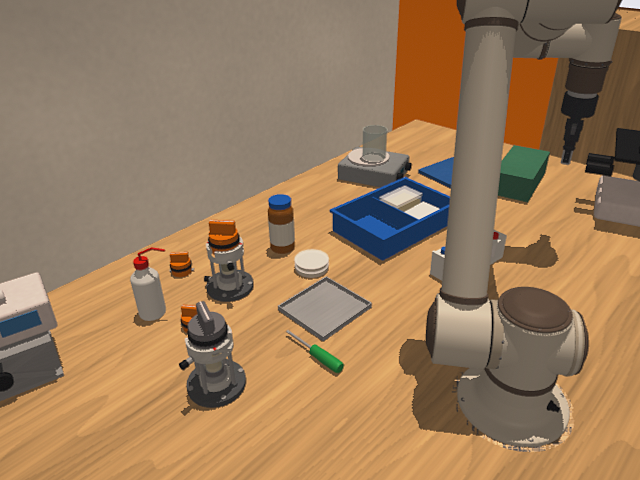

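View pics/top0.png

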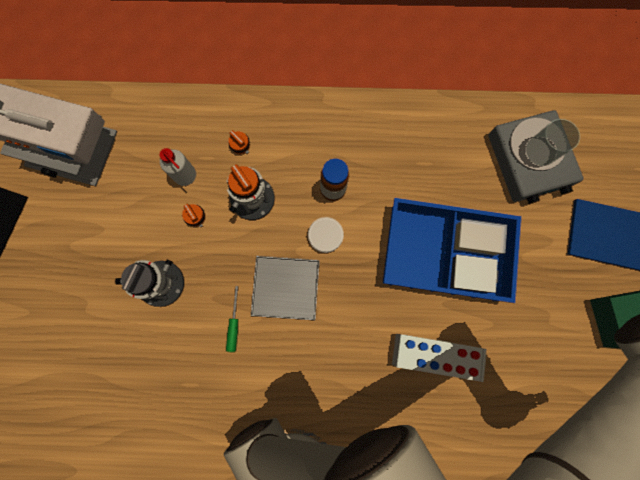

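View pics/wrist0.png

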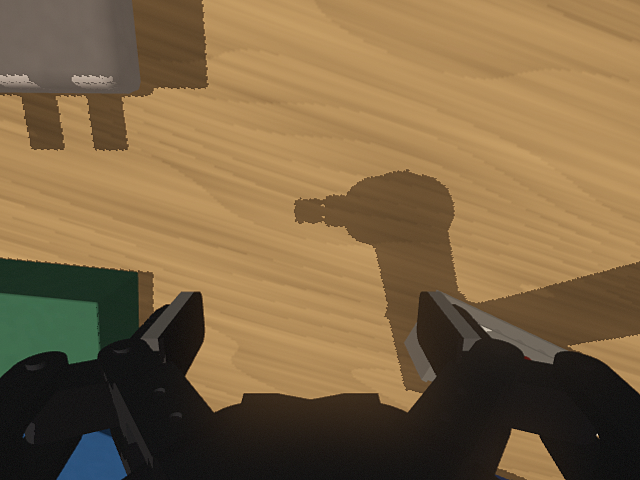

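The orange holder is at about (243,181) in the top view and (224,235) in the side view. The two small orange caps at (239,142) and (193,215) are decoys. The tray is at (285,288), and the crate's empty half is at (420,250). I'll zoom in to measure.

```bash
cat > h.py <<'E'
import numpy as np,cv2,json
from bench import arm
def get(n,save=None):
    d=arm.get_image(n)
    if save: cv2.imwrite(f"pics/{save}.png",d["image"][:,:,::-1])
    return d
def ray(d,px):
    K,R,t=map(np.array,(d["K"],d["R"],d["t"]))
    v=R.T@np.linalg.solve(K,[px[0],px[1],1.]);return -R.T@t,v/np.linalg.norm(v)
def onz(d,px,z):
    c,v=ray(d,px);return c+v*(z-c[2])/v[2]
def tri(obs):
    A=0;b=0
    for d,px in obs:
        c,v=ray(d,px);P=np.eye(3)-np.outer(v,v);A=A+P;b=b+P@c
    X=np.linalg.solve(A,b);return X,[np.linalg.norm((np.eye(3)-np.outer(v,v))@(X-c)) for c,v in (ray(d,p) for d,p in obs)]
def proj(d,X):
    p=np.array(d["K"])@(np.array(d["R"])@np.array(X)+np.array(d["t"]));return p[:2]/p[2]
def crop(d,x,y,w,h,s,name):
    cv2.imwrite(f"pics/{name}.png",cv2.resize(d["image"][y:y+h,x:x+w,::-1],None,fx=s,fy=s,interpolation=cv2.INTER_CUBIC))
E
python3 - <<'E'
from h import *
t=get("top");s=get("side")
crop(t,200,110,160,120,5,"t1");crop(s,170,200,100,110,5,"s1")
crop(t,230,180,300,150,2.6,"t2")
# holder guess
for nm,px,z in [("wing top",(243,181),190),("base",(251,198),15)]: print(nm,onz(t,px,z))
E
```

```text
wing top [661.62692275 123.42679954 190.        ]
base [671.26350779 131.94666315  15.        ]
```

View pics/t1.png

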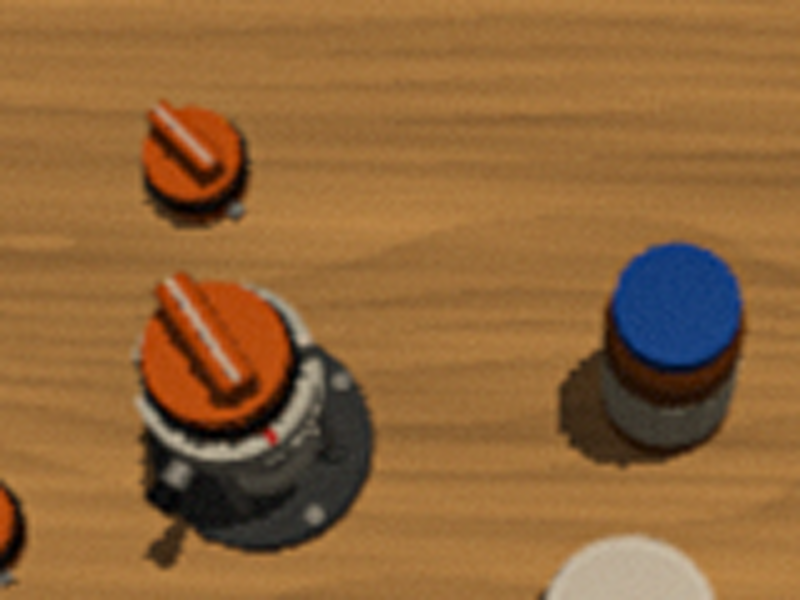

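View pics/s1.png

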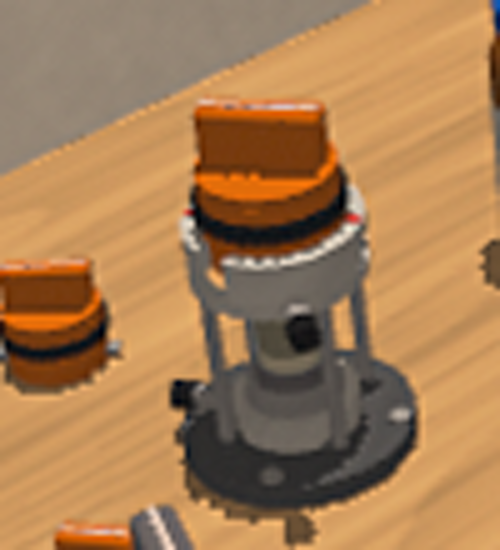

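View pics/t2.png

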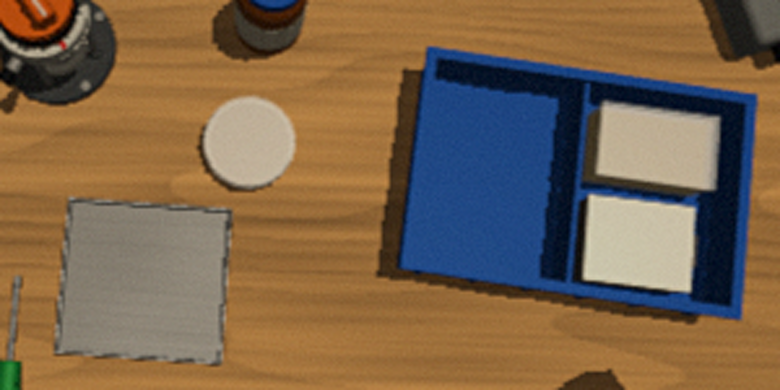

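Run:
```python
from h import *
t=get("top");s=get("side")
c=lambda X,Y,s,x,y:((X+.5)/s-.5+x,(Y+.5)/s-.5+y)
A=tri([(t,c(172,280,5,200,110)),(s,c(197,103,5,170,200))]);B=tri([(t,c(238,378,5,200,110)),(s,c(322,105,5,170,200))])
print(A,B);d=A[0]-B[0];print((A[0]+B[0])/2,np.linalg.norm(d),np.degrees(np.arctan2(d[1],d[0])))
# base: top crop right edge 373,445 bottom 550; left hidden. fit circle in z=~14 plane
# tray rim corners (z14)
tr=np.array([onz(t,c(x,y,2.6,230,180),14) for x,y in[(68,200),(230,210),(219,362),(56,352)]]);print("tray",tr.round(0),tr.mean(0))
cr=np.array([onz(t,c(x,y,2.6,230,180),70) for x,y in[(429,48),(756,95),(741,318),(401,268)]]);print("crate",cr.round(0),cr.mean(0))
b=np.array([onz(t,c(x,y,5,200,110),12) for x,y in[(373,440),(345,365),(350,510),(310,540),(265,550),(215,535),(185,512)]])
m=cv2.minEnclosingCircle(b[:,:2].astype(np.float32));
M=np.c_[2*b[:,:2],np.ones(len(b))];q=np.linalg.lstsq(M,(b[:,:2]**2).sum(1),rcond=None)[0];print("base",q[:2],np.sqrt(q[2]+q[0]**2+q[1]**2))
m=cv2.inRange(cv2.cvtColor(t["image"],cv2.COLOR_RGB2HSV),(0,0,0),(180,255,255))
for nm,px,z in[("bottle top",(335,171),150),("petri",(326,235),29),("wash top",(170,157),180),("decoy1",(239,142),50),("decoy2",(193,215),50),("screw tip",(236,290),10),("screwH",(232,350),20),("greywing",(139,277),190)]:print(nm,onz(t,px,z).round(0))
```

```text
(array([697.61184134, 145.88755054, 186.48170545]), [np.float64(0.05487516324075146), np.float64(0.05487516324087236)]) (array([650.9303665 , 112.44361262, 189.34180761]), [np.float64(1.9929729252864081), np.float64(1.9929729252864472)])
[674.27110392 129.16558158 187.91175653] 57.49641085284953 35.618889909722235
tray [[519. 112.  14.]
 [513. -46.  14.]
 [368. -39.  14.]
 [373. 116.  14.]] [443.26885961  35.84316277  14.        ]
crate [[ 665. -230.   70.]
 [ 627. -537.   70.]
 [ 419. -512.   70.]
 [ 457. -203.   70.]] [ 541.94899741 -370.71943304   70.        ]
base [672.03329847 126.83577872] 56.242607766749146
bottle top [704. -79. 150.]
petri [576. -64.  29.]
wash top [716. 291. 180.]
decoy1 [809. 165.  50.]
decoy2 [614. 268.  50.]
screw tip [434. 158.  10.]
screwH [289. 157.  20.]
greywing [446. 331. 190.]
```

Wing line: height 188 to 190 mm (190 expected), length about 57 mm (60 expected). Holder axis ≈ (673,128), wing at about 35.6°. I'll move above it and refine with the wrist camera.

Emit:
{"method": "drive_tool", "body": {
  "plan": [
    [[-0.042, 0.034, 0], 0],
    [[-0.042, 0.034, 0], 0],
    [[-0.042, 0.034, 0], 0],
    [[-0.042, 0.034, 0], 0],
    [[-0.042, 0.034, 0], 0],
    [[-0.042, 0.034, 0], 0],
    [[-0.042, 0.034, 0], 0],
    [[-0.042, 0.034, 0], 0]
  ],
  "fingers": -1
}}

```text
clock: 1.35
position: [428.2, -232.6, 256.7]
ee_rot: [-0.154, 0.988, -0.0, 0.0]
contact_force: [1.9, 0.6, 0.1]
gripper_width: 85.2
```

Emit:
{"method": "drive_tool", "body": {
  "plan": [
    [[-0.043, 0.034, 0], 0],
    [[-0.043, 0.034, 0], 0],
    [[-0.043, 0.034, 0], 0],
    [[-0.043, 0.034, 0], 0],
    [[-0.043, 0.034, 0], 0],
    [[-0.043, 0.034, 0], 0],
    [[-0.043, 0.034, 0], 0],
    [[-0.043, 0.031, 0], 0],
    [[0, 0, 0], -9],
    [[0, 0, 0], -9],
    [[0, 0, 0], 0]
  ]
}}

```text
clock: 2.72
position: [673.4, 126.8, 256.0]
ee_rot: [-0.306, 0.952, -0.0, -0.0]
contact_force: [0.4, 0.4, 0.2]
gripper_width: 85.4
```

Run:
```python
from h import *
s=arm.read_state();print(s["clock"],s["position"],s["ee_rot"],s["joints"],s["contact_force"])
get("wrist","w1");get("side","s2")
```

```text
2.725 [673.3730264  126.82764331 255.96901895] [-3.05697040e-01  9.52128802e-01 -5.05793702e-07 -2.52382316e-04] [ 4.21523121e-01  4.89064000e-01  1.74263166e-01 -5.76591357e-05
 -1.25649727e+00 -1.37096073e+00] [0.3584094  0.42849429 0.17921625]
```

View pics/w1.png

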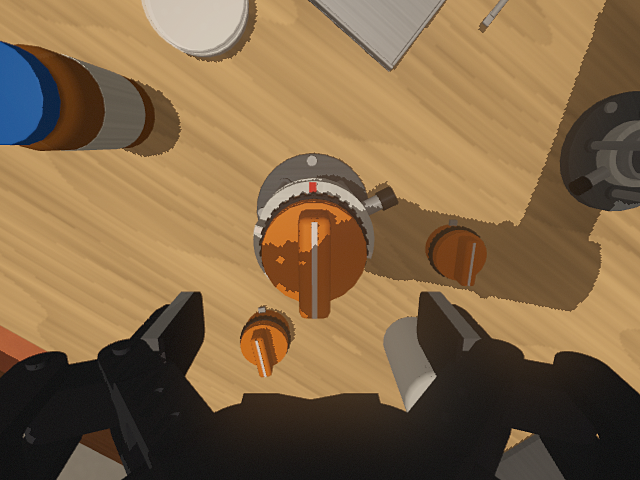

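Run:
```python
from h import *
w=get("wrist");crop(w,240,140,160,200,3.5,"w1c")
s=arm.read_state()
p=s["position"]
A=onz(w,(314.5,223),190);B=onz(w,(316,318),190)
print(A,B,(A+B)/2,np.linalg.norm(A-B),np.degrees(np.arctan2(*(A-B)[1::-1])))
t=get("top");sd=get("side")
c=lambda X,Y,s,x,y:((X+.5)/s-.5+x,(Y+.5)/s-.5+y)
print(tri([(t,c(172,280,5,200,110)),(sd,c(197,103,5,170,200)),(w,(316,318))]))
print(tri([(t,c(238,378,5,200,110)),(sd,c(322,105,5,170,200)),(w,(314.5,223))]))
print(tri([(t,c(172,280,5,200,110)),(w,(316,318))]),tri([(t,c(238,378,5,200,110)),(w,(314.5,223))]))
print(proj(w,p+[0,0,-25]),proj(w,p+[0,0,-66]))
```

```text
[653.11794083 115.06045154 190.        ] [697.84162083 148.29928086 190.        ] [675.47978083 131.6798662  190.        ] 55.72277206834964 -143.38011145699747
(array([697.46510035, 146.96512591, 187.72775795]), [np.float64(1.2755075344140478), np.float64(1.152457368021327), np.float64(2.206274164196542)])
(array([651.68055256, 113.32793036, 189.49077431]), [np.float64(0.8698012501230054), np.float64(3.142347124776776), np.float64(2.308024383832606)])
(array([687.48218181, 140.16398449, 215.04110051]), [np.float64(0.1761473879544905), np.float64(0.17614738795441467)]) (array([654.70134985, 115.67831779, 181.76319897]), [np.float64(0.5603984569332093), np.float64(0.5603984569333061)])
[309.76939469 295.65530627] [309.89565295 264.28435509]
```

View pics/w1c.png

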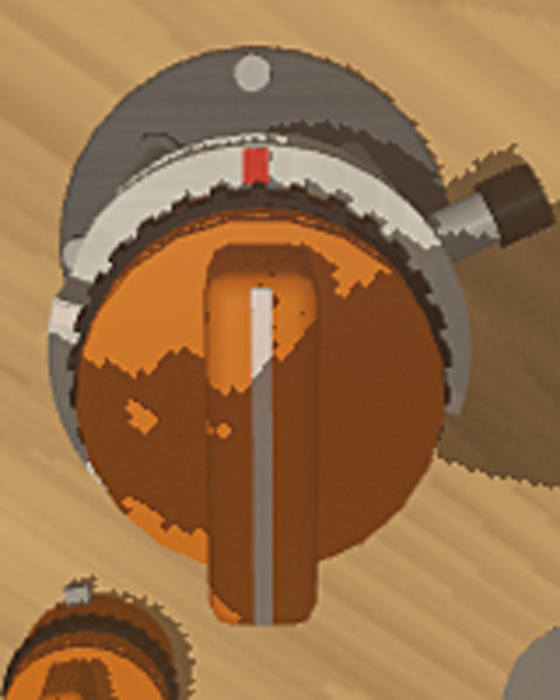

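Run:
```python
from h import *
w=get("wrist");t=get("top");sd=get("side")
c=lambda X,Y,s,x,y:((X+.5)/s-.5+x,(Y+.5)/s-.5+y)
print("drum wrist",onz(w,c(262,388,3.5,240,140),160)," r",np.linalg.norm(onz(w,c(77,388,3.5,240,140),160)-onz(w,c(447,388,3.5,240,140),160)))
print("drum top",onz(t,c(217,355,5,200,110),160))
print(tri([(t,c(217,355,5,200,110)),(w,c(262,388,3.5,240,140))]))
# overlay model
def ov(d,H,zc,ang,name,box,s):
    im=cv2.resize(d["image"][box[1]:box[1]+box[3],box[0]:box[0]+box[2],::-1],None,fx=s,fy=s,interpolation=cv2.INTER_CUBIC)
    u=np.array([np.cos(ang),np.sin(ang)]);n=np.array([-u[1],u[0]])
    th=np.linspace(0,2*np.pi,90)
    curves=[]
    for r,z in((33.5,160),(43,130),(58,12)):
        curves.append(np.c_[H[0]+r*np.cos(th),H[1]+r*np.sin(th),0*th+z])
    q=[H+a*30*u+b*9*n for a,b in((1,1),(1,-1),(-1,-1),(-1,1),(1,1))]
    curves.append(np.array([[*p,190] for p in q]))
    for cv_,col in zip(curves,((255,255,0),(0,255,0),(255,0,255),(255,0,0))):
        P=np.array([proj(d,X) for X in cv_]);P=(P-box[:2]+.5)*s-.5
        cv2.polylines(im,[P.astype(np.int32)],False,col,1)
    cv2.imwrite(f"pics/{name}.png",im)
H=np.array([674.3,129.]);a=np.radians(35.6)
ov(w,H,0,a,"ow",(240,140,160,200),3)
ov(t,H,0,a,"ot",(215,150,80,80),6);ov(sd,H,0,a,"os",(180,210,90,100),6)
a=cv2.imread("pics/ow.png");b=cv2.imread("pics/ot.png");e=cv2.imread("pics/os.png")
print(a.shape,b.shape,e.shape)
```

```text
drum wrist [672.95724648 129.63923823 160.        ]  r 66.72806642394511
drum top [671.96253854 128.91464382 160.        ]
(array([675.85956991, 131.53395973, 147.85957685]), [np.float64(0.4160898677819144), np.float64(0.4160898677819121)])
(600, 480, 3) (480, 480, 3) (600, 540, 3)
```

View pics/ow.png

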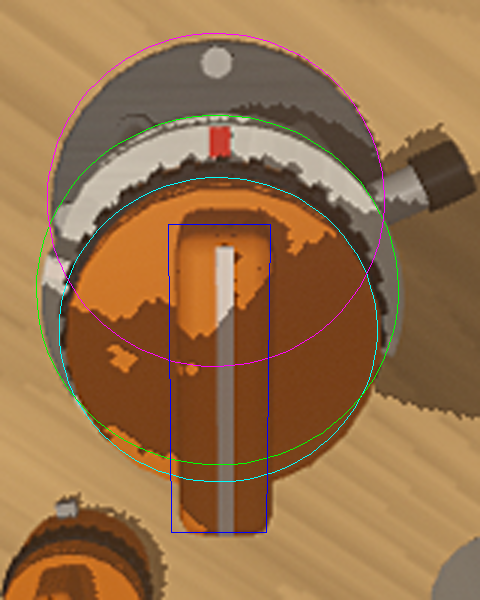

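View pics/ot.png

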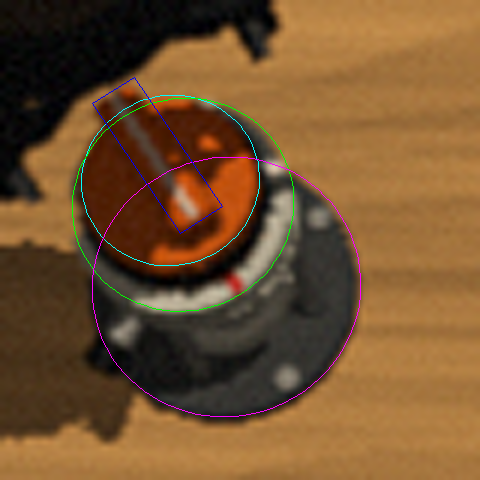

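View pics/os.png

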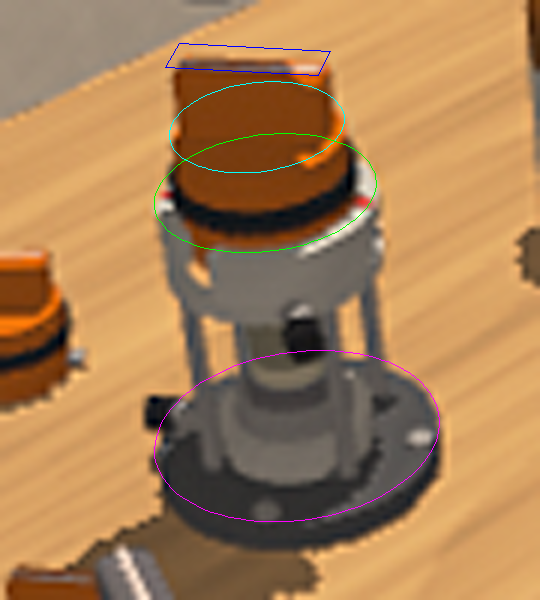

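Emit:
{"method": "drive_tool", "body": {
  "plan": [
    [[-0.003, 0.002, 0.015], 0],
    [[0, 0, 0.02], 0],
    [[0, 0, 0.02], 0],
    [[0, 0, 0], 0],
    [[0, 0, 0], 0]
  ],
  "fingers": 0.1
}}

```text
clock: 3.75
position: [675.0, 130.2, 201.6]
ee_rot: [-0.307, 0.952, -0.0, 0.0]
contact_force: [0.9, 0.9, 0.3]
gripper_width: 38.5
```

Run:
```python
from h import *
w=get("wrist","w3");s=get("side");crop(s,170,150,110,130,5,"s3")
print(arm.read_state()["position"])
```

```text
[675.18272742 130.23008735 202.33553926]
```

View pics/w3.png

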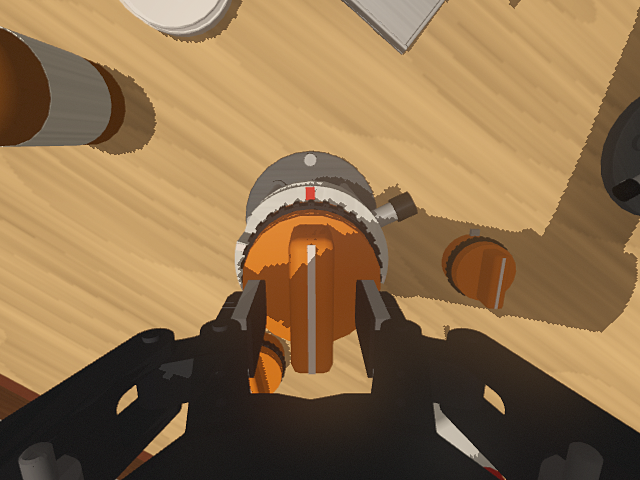

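View pics/s3.png

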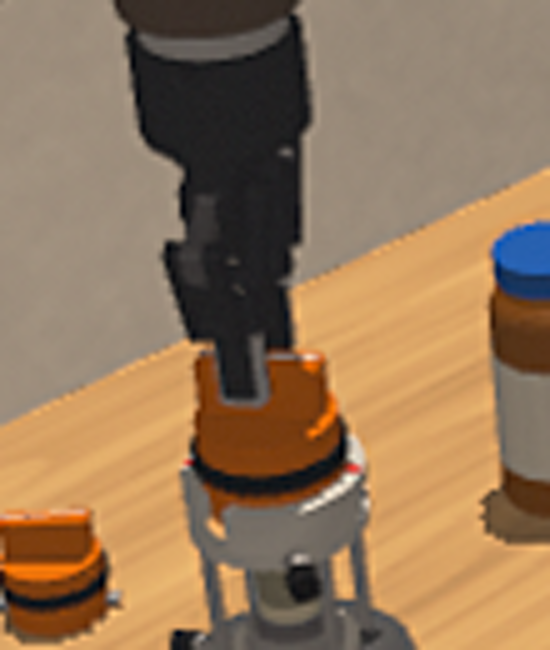

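Run:
```python
from h import *
w=get("wrist");s=get("side");t=get("top")
p=np.array(arm.read_state()["position"]);n=np.array([-.582,.813,0])
q=p+n*21;q[2]=p[2]-25
print("side tip proj crop",(proj(s,q)-[170,150]+.5)*5-.5)
for d,o in((w,0),):print(proj(d,[p[0],p[1],190]), [onz(d,x,190) for x in((312.3,245),(312.3,373),(312.3,309))])
```

```text
side tip proj crop [244.21669042 397.62161817]
[310.07484482 308.23207232] [array([652.89980189, 115.36289935, 190.        ]), array([698.82531589, 148.4829779 , 190.        ]), array([674.67093629, 131.06357678, 190.        ])]
```

Centred to about 1 mm in both views. Descend 14 mm and grip.

Emit:
{"method": "drive_tool", "body": {
  "plan": [
    [[0, 0, 0.007], 0],
    [[0, 0, 0.007], 0],
    [[0, 0, 0], 0]
  ]
}}

```text
clock: 4.38
position: [674.1, 129.9, 186.0]
ee_rot: [-0.306, 0.952, 0.0, -0.001]
contact_force: [-0.5, -0.1, 0.1]
gripper_width: 38.4
```

Emit:
{"method": "drive_tool", "body": {
  "plan": [
    [[0, 0, 0], 0],
    [[0, 0, 0], 0],
    [[0, 0, 0], 0],
    [[0, 0, 0], 0],
    [[0, 0, 0], 0],
    [[0, 0, 0], 0]
  ],
  "fingers": 1
}}

```text
clock: 5.12
position: [674.8, 130.1, 187.5]
ee_rot: [-0.306, 0.952, -0.0, 0.0]
contact_force: [1.0, 0.1, 0.5]
gripper_width: 16.7
```

Emit:
{"method": "drive_tool", "body": {
  "plan": [
    [[0, 0, 0.002], 0],
    [[0, 0, 0.002], 0],
    [[0, 0, 0.002], 0],
    [[0, 0, 0], 0],
    [[0, 0, 0], 0]
  ]
}}

```text
clock: 5.75
position: [675.2, 130.2, 184.3]
ee_rot: [-0.307, 0.952, -0.0, 0.001]
contact_force: [-2.8, 1.4, 8.4]
gripper_width: 17.2
```

Emit:
{"method": "drive_tool", "body": {
  "plan": [
    [[0, 0, 0.002], 0],
    [[0, 0, 0.002], 0],
    [[0, 0, 0], 0],
    [[0, 0, 0], 0]
  ]
}}

```text
clock: 6.25
position: [675.3, 130.3, 181.4]
ee_rot: [-0.307, 0.952, -0.0, 0.002]
contact_force: [-4.5, 0.9, 12.0]
gripper_width: 17.1
```

Emit:
{"method": "drive_tool", "body": {
  "plan": [
    [[0, 0, 0.001], 0],
    [[0, 0, 0], -5],
    [[0, 0, 0], -5],
    [[0, 0, 0], -5],
    [[0, 0, 0], 0]
  ]
}}

```text
clock: 6.88
position: [675.3, 130.2, 180.7]
ee_rot: [-0.429, 0.903, -0.001, 0.002]
contact_force: [-4.4, -0.0, 13.8]
gripper_width: 17.5
```

Run:
```python
from h import *
print(arm.read_state()["wrist_torque"])
s=get("side");crop(s,170,150,110,130,5,"s4");t=get("wrist","w4")
```

```text
[0.1096874  1.40916287 0.09644116]
```

View pics/s4.png

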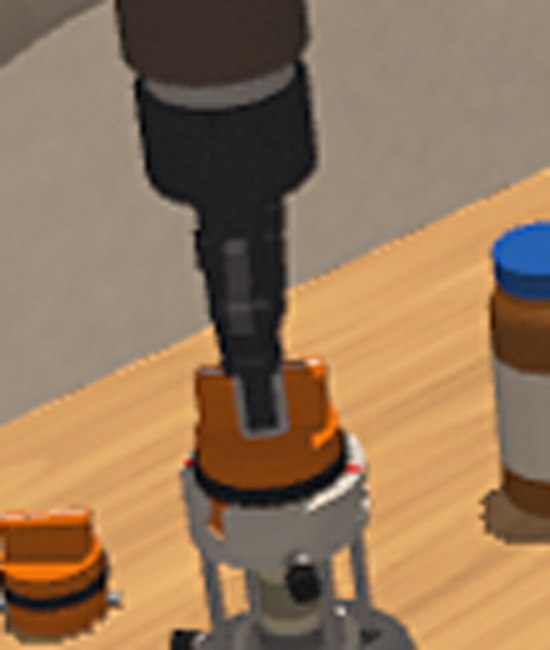

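View pics/w4.png

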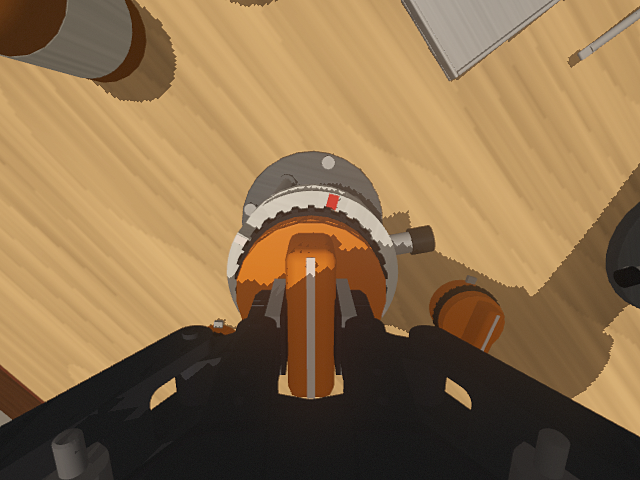

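The cap is down and turning with the jaws: the red mark at (333,202) is now about 15° off the wing line. I'll continue to 60°.

Emit:
{"method": "drive_tool", "body": {
  "plan": [
    [[0, 0, 0], -5],
    [[0, 0, 0], -5],
    [[0, 0, 0], -5],
    [[0, 0, 0], -5],
    [[0, 0, 0], -5],
    [[0, 0, 0], -5],
    [[0, 0, 0], -5],
    [[0, 0, 0], -5],
    [[0, 0, 0], -5],
    [[0, 0, 0], 0],
    [[0, 0, 0], 0],
    [[0, 0, 0], 0]
  ]
}}

```text
clock: 8.48
position: [675.2, 130.0, 180.7]
ee_rot: [0.742, -0.671, 0.001, -0.001]
contact_force: [-4.1, 1.1, 13.0]
gripper_width: 17.3
```

Run:
```python
from h import *
s=arm.read_state();print(s["wrist_torque"],s["contact_force"],s["joints"])
s=get("side");crop(s,170,150,110,130,5,"s5");t=get("wrist","w5")
```

```text
[0.05823314 1.4978013  0.03709035] [-4.08179474  1.12064328 12.95657561] [ 0.42547015  0.54259828  0.07199024  0.0018624  -1.09691542 -0.32584612]
```

View pics/w5.png

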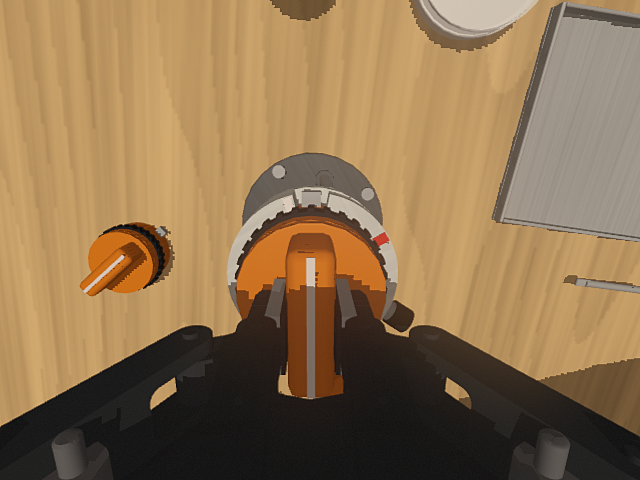

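View pics/s5.png

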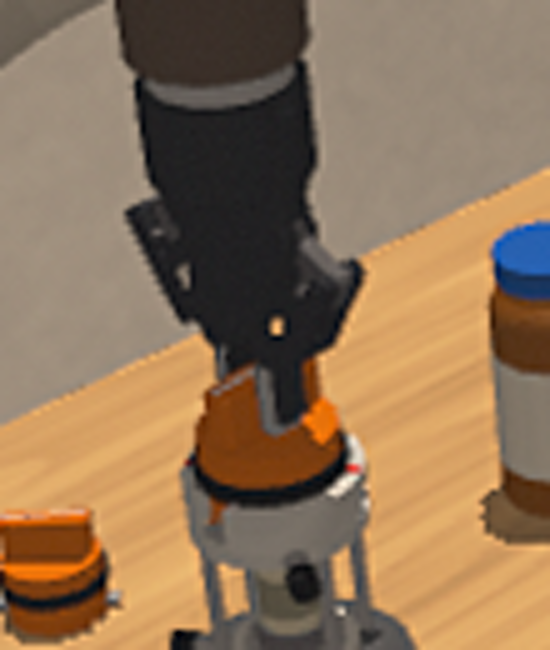

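The lug is visible in the entry slot at (311,198). Lift straight up.

Emit:
{"method": "drive_tool", "body": {
  "plan": [
    [[0, 0, -0.004], 0],
    [[0, 0, -0.005], 0],
    [[0, 0, -0.005], 0],
    [[0, 0, -0.006], 0],
    [[0, 0, -0.008], 0],
    [[0, 0, 0], 0]
  ]
}}

```text
clock: 9.32
position: [674.8, 130.1, 204.6]
ee_rot: [0.741, -0.671, 0.0, -0.0]
contact_force: [-0.1, -0.8, -1.4]
gripper_width: 17.3
```

Emit:
{"method": "drive_tool", "body": {
  "plan": [
    [[0, 0, -0.02], 0],
    [[0, 0, -0.02], 0],
    [[0, 0, -0.02], 0],
    [[0.012, 0.04, 0], 0],
    [[0.012, 0.04, 0], 0],
    [[0.012, 0.04, 0], 0],
    [[0.012, 0.04, 0], 0],
    [[0.012, 0.04, 0], 0],
    [[0.012, 0.04, 0], 0],
    [[0, 0, 0], 0],
    [[0, 0, 0], 0]
  ]
}}

```text
clock: 10.7
position: [443.4, 34.7, 264.7]
ee_rot: [0.741, -0.671, 0.0, -0.001]
contact_force: [0.1, 0.3, -1.6]
gripper_width: 17.0
```

Run:
```python
from h import *
s=arm.read_state();print(s["position"],s["contact_force"],s["gripper_width"])
get("side","s6");get("top","t6")
```

```text
[443.37129024  34.72095102 264.66205295] [ 0.05662838  0.29202974 -1.6443596 ] 17.04828287683763
```

View pics/s6.png

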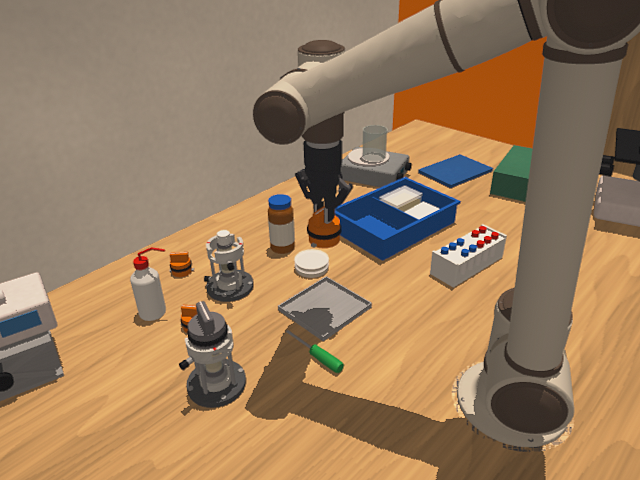

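View pics/t6.png

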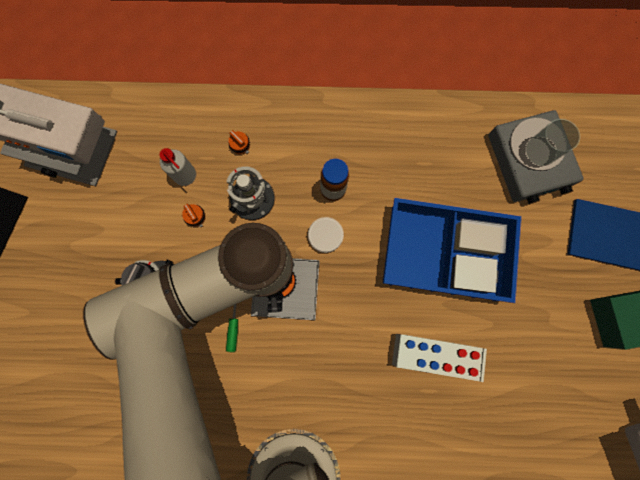

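Run:
```python
from h import *
s=get("side");t=get("top");c=arm.read_state();print(c["joints"])
print(tri([(s,(279,116)),(t,(108,330))]),tri([(s,(321,47)),(t,(254,257))]))
for z in (14,):print([onz(s,p,14).round(0) for p in((279,306),(325,279),(371,305),(322,337))])
```

```text
[ 4.45820219e-01  6.68097591e-02 -3.93874647e-01 -9.87237422e-06
 -1.11065387e+00 -3.46425506e-01]
(array([349.37446097, 224.9297598 , 536.54844219]), [np.float64(1.34246187012002), np.float64(1.342461870120065)]) (array([441.86959372,  33.0825514 , 588.06613045]), [np.float64(0.6266006718553973), np.float64(0.6266006718554341)])
[array([513., 113.,  14.]), array([504., -34.,  14.]), array([358., -31.,  14.]), array([370., 122.,  14.])]
```

Emit:
{"method": "drive_tool", "body": {
  "plan": [
    [[-0.004, 0.002, 0.03], 0],
    [[0, 0, 0.04], 0],
    [[0, 0, 0.04], 0],
    [[0, 0, 0.035], 0],
    [[0, 0, 0.02], 0],
    [[0, 0, 0.013], 0],
    [[0, 0, 0], 0],
    [[0, 0, 0], 0]
  ]
}}

```text
clock: 11.9
position: [441.4, 38.7, 87.0]
ee_rot: [0.741, -0.671, 0.0, -0.001]
contact_force: [-0.4, 0.1, -1.7]
gripper_width: 17.0
```

Run:
```python
from h import *
s=arm.read_state();print(s["position"],s["contact_force"],s["gripper_width"])
s=get("side");crop(s,260,220,130,130,5,"s7")
```

```text
[441.39634432  38.66182361  86.98806508] [-0.35374823  0.09808746 -1.68807867] 17.028431122235045
```

View pics/s7.png

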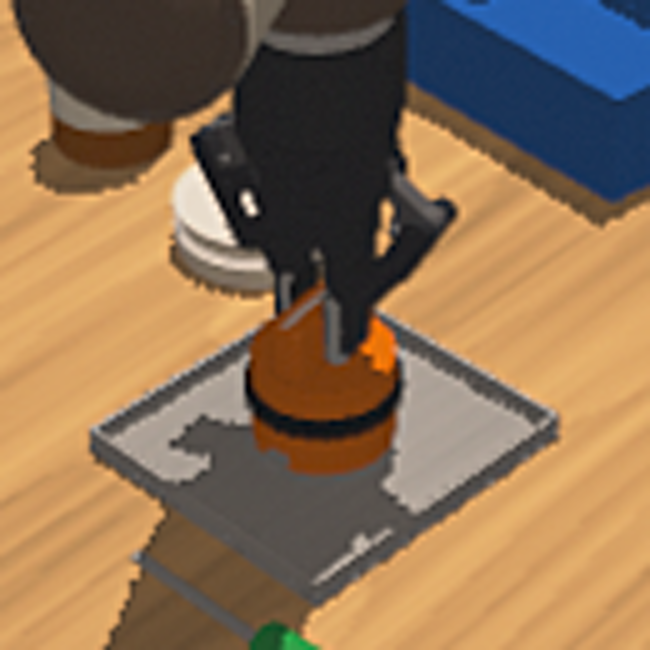

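The cap is above the tray's middle. Lower it gently to contact.

Emit:
{"method": "drive_tool", "body": {
  "plan": [
    [[0, 0, 0.003], 0],
    [[0, 0, 0.003], 0],
    [[0, 0, 0.002], 0],
    [[0, 0, 0], 0],
    [[0, 0, 0], 0]
  ]
}}

```text
clock: 12.58
position: [440.6, 38.4, 78.3]
ee_rot: [0.741, -0.671, 0.0, -0.0]
contact_force: [0.6, 0.5, -1.3]
gripper_width: 16.6
```

Emit:
{"method": "drive_tool", "body": {
  "plan": [
    [[0, 0, 0.001], 0],
    [[0, 0, 0.001], 0],
    [[0, 0, 0], 0],
    [[0, 0, 0], 0]
  ]
}}

```text
clock: 13.08
position: [440.6, 38.4, 76.4]
ee_rot: [0.741, -0.671, 0.0, -0.0]
contact_force: [0.0, -0.5, 0.2]
gripper_width: 17.2
```

Emit:
{"method": "drive_tool", "body": {
  "plan": [
    [[0, 0, 0.001], 0],
    [[0, 0, 0], 0],
    [[0, 0, 0], 0]
  ]
}}

```text
clock: 13.45
position: [440.6, 38.4, 76.4]
ee_rot: [0.741, -0.671, 0.0, -0.0]
contact_force: [-3.8, 0.6, 9.3]
gripper_width: 17.1
```

Firm contact with the tray (9 N). Open and rise.

Emit:
{"method": "drive_tool", "body": {
  "plan": [
    [[0, 0, 0], 0],
    [[0, 0, 0], 0],
    [[0, 0, 0], 0],
    [[0, 0, 0], 0],
    [[0, 0, -0.01], 0],
    [[0, 0, -0.02], 0],
    [[0, 0, -0.04], 0],
    [[0, 0, -0.04], 0],
    [[0, 0, -0.04], 0],
    [[0, 0, -0.03], 0],
    [[0, 0, 0], 0],
    [[0, 0, 0], 0]
  ],
  "fingers": 0
}}

```text
clock: 14.95
position: [439.9, 38.2, 255.0]
ee_rot: [0.741, -0.671, -0.0, 0.0]
contact_force: [-0.5, -0.5, -0.2]
gripper_width: 42.8
```

Run:
```python
from h import *
s=arm.read_state();print(s["position"],s["contact_force"],s["gripper_width"])
s=get("side","s8");get("wrist","w8");t=get("top");crop(s,190,215,70,90,6,"s8c");crop(t,215,150,80,80,6,"t8")
```

```text
[439.91186465  38.19643948 254.95936187] [-0.46296518 -0.49032722 -0.22543631] 42.80528048797495
```

View pics/s8.png

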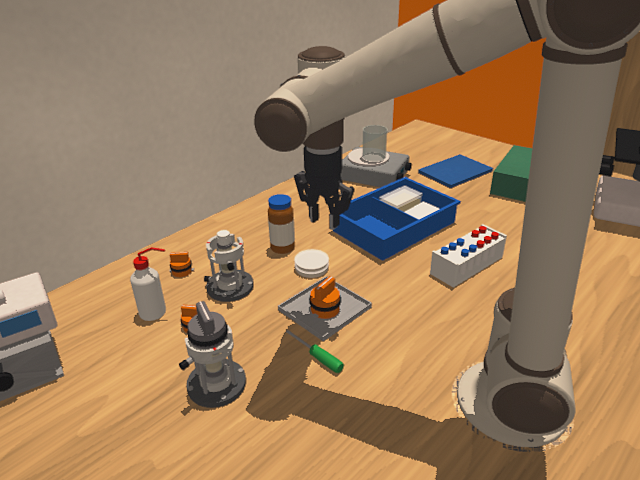

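View pics/w8.png

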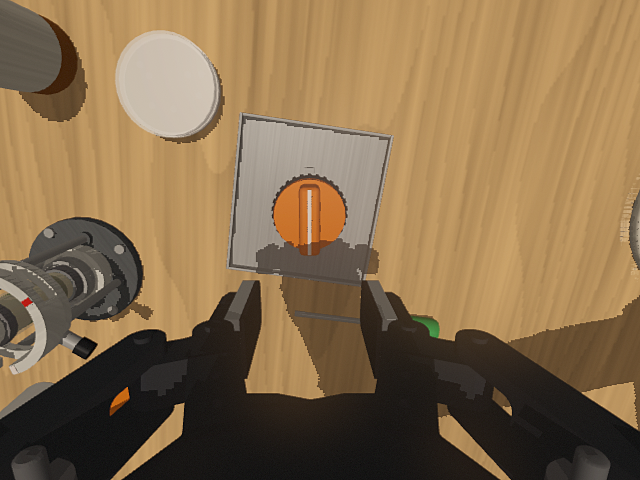

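View pics/s8c.png

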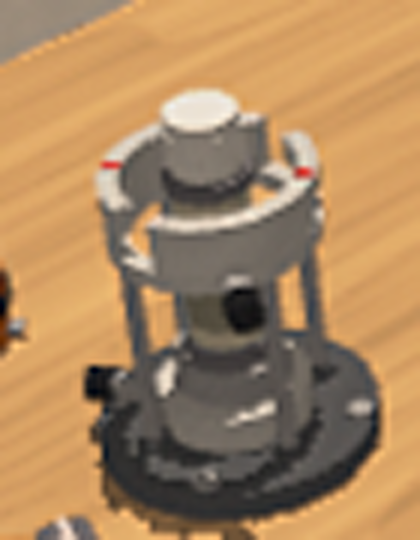

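View pics/t8.png

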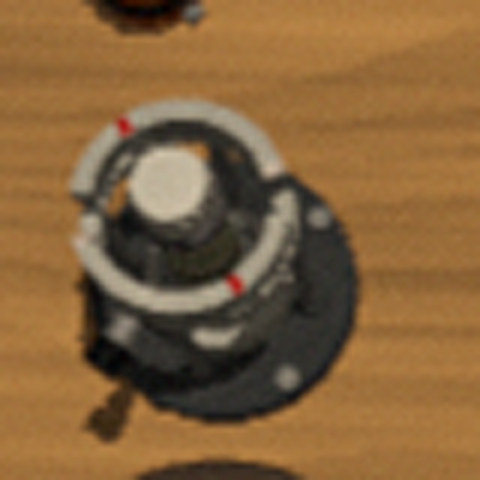

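The cap stands in the tray, with its lugs free and its wing upright. Now locate the column head, from the top and side views.

Run:
```python
from h import *
s=get("side");t=get("top")
c=lambda X,Y,s,x,y:((X+.5)/s-.5+x,(Y+.5)/s-.5+y)
a=c(169,184,6,215,150);b=c(200,111,6,190,215)
print(tri([(t,a),(s,b)]),onz(t,a,158),onz(s,b,158))
m1=tri([(t,c(125,127,6,215,150)),(s,c(112,165,6,190,215))]);m2=tri([(t,c(236,285,6,215,150)),(s,c(302,173,6,190,215))]);print(m1,m2,(m1[0]+m2[0])/2)
# crate from side
print("bay floor etc",[onz(s,p,70).round(0) for p in((331,209),(386,258),(461,210),(405,180))])
```

```text
(array([673.86730407, 129.92997822, 154.17944505]), [np.float64(0.9287891131983791), np.float64(0.9287891131982314)]) [673.40134668 129.88910609 158.        ] [667.60750607 133.20425641 158.        ]
(array([704.88939872, 153.12987256, 127.3624548 ]), [np.float64(1.1564833623216275), np.float64(1.1564833623215984)]) (array([642.82810771, 107.11298362, 127.55363216]), [np.float64(0.21070360375448707), np.float64(0.21070360375435745)]) [673.85875321 130.12142809 127.45804348]
bay floor etc [array([ 660., -231.,   70.]), array([ 400., -139.,   70.]), array([ 386., -463.,   70.]), array([ 610., -514.,   70.])]
```

Emit:
{"method": "drive_tool", "body": {
  "plan": [
    [[-0.011, -0.04, 0], 0],
    [[-0.011, -0.04, 0], 0],
    [[-0.011, -0.04, 0], 0],
    [[-0.011, -0.04, 0], 0],
    [[-0.012, -0.041, 0], 0],
    [[-0.012, -0.041, 0], 0],
    [[0, 0, 0.025], 0],
    [[0, 0, 0.02], 0],
    [[0, 0, 0.01], 0],
    [[0, 0, 0], 0],
    [[0, 0, 0], 0]
  ],
  "fingers": -0.15
}}

```text
clock: 16.58
position: [675.1, 130.1, 201.4]
ee_rot: [0.741, -0.671, 0.001, -0.001]
contact_force: [0.9, -0.3, -0.7]
gripper_width: 49.0
```

Run:
```python
from h import *
s=arm.read_state();p=np.array(s["position"]);print(p,s["contact_force"],s["gripper_width"])
s=get("side");crop(s,170,170,100,130,5,"s9");w=get("wrist","w9");t=get("top");crop(t,215,150,80,80,6,"t9")
print(proj(w,[p[0],p[1],158]),proj(w,[673.9,130,158]))
```

```text
[675.14191301 130.1178204  201.37025257] [ 0.86416534 -0.2587959  -0.66598565] 48.990548635996966
[311.89575248 280.23022389] [314.45765931 280.24548357]
```

View pics/w9.png

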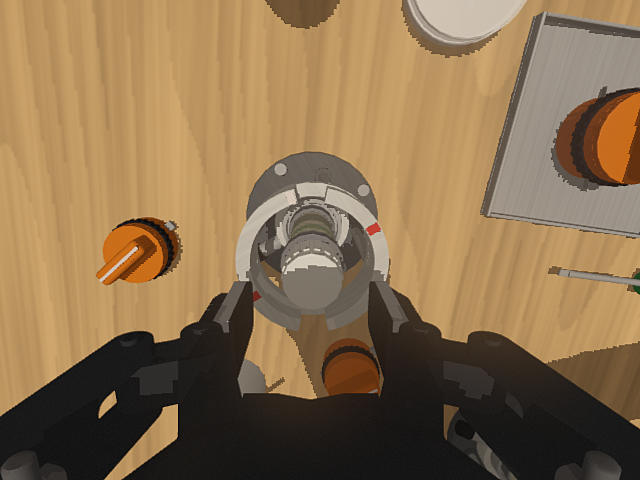

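View pics/s9.png

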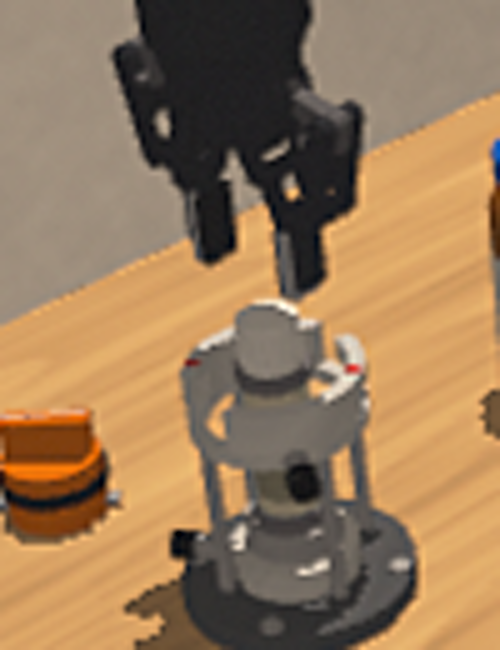

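The head is centred in the wrist view at (312,281), and the TCP projects to (312,280). Descend 42 mm and grip.

Emit:
{"method": "drive_tool", "body": {
  "plan": [
    [[0, 0, 0.015], 0],
    [[0, 0, 0.015], 0],
    [[0, 0, 0.008], 0],
    [[0, 0, 0.004], 0],
    [[0, 0, 0], 0],
    [[0, 0, 0], 0]
  ]
}}

```text
clock: 17.48
position: [675.0, 130.2, 158.8]
ee_rot: [0.741, -0.671, 0.0, -0.0]
contact_force: [0.4, -0.4, 0.5]
gripper_width: 48.9
```

Run:
```python
from h import *
s=arm.read_state();p=np.array(s["position"]);print(p,s["contact_force"],s["gripper_width"])
s=get("side");crop(s,170,170,100,130,5,"s10")
```

```text
[674.96830233 130.16503738 158.83626923] [ 0.39047108 -0.36211583  0.4985721 ] 48.93036826074888
```

View pics/s10.png

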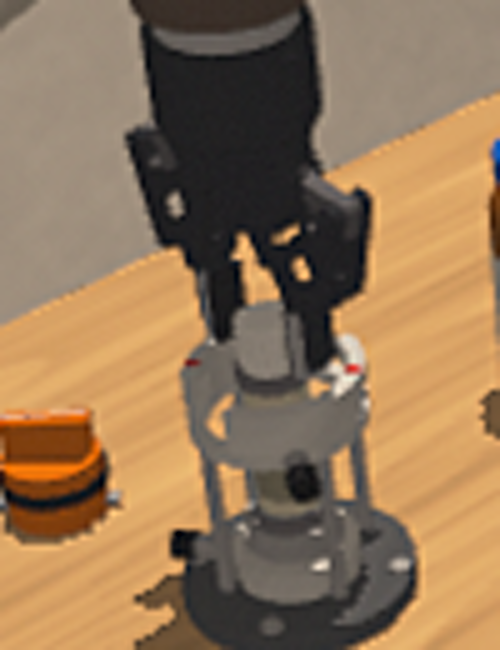

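The fingers straddle the white head, clear of the collar.

Emit:
{"method": "drive_tool", "body": {
  "plan": [
    [[0, 0, 0], 0],
    [[0, 0, 0], 0],
    [[0, 0, 0], 0],
    [[0, 0, 0], 0],
    [[0, 0, 0], 0],
    [[0, 0, 0], 0]
  ],
  "fingers": 1
}}

```text
clock: 18.27
position: [674.8, 130.1, 158.7]
ee_rot: [0.741, -0.671, 0.0, -0.0]
contact_force: [-0.8, -0.6, 4.7]
gripper_width: 28.4
```

Emit:
{"method": "drive_tool", "body": {
  "plan": [
    [[0, 0, -0.003], 0],
    [[0, 0, -0.005], 0],
    [[0, 0, -0.008], 0],
    [[0, 0, -0.012], 0],
    [[0, 0, -0.012], 0],
    [[0, 0, 0], 0],
    [[0, 0, 0], 0]
  ]
}}

```text
clock: 19.15
position: [674.4, 130.0, 198.2]
ee_rot: [0.741, -0.671, -0.0, 0.0]
contact_force: [-0.5, 0.6, -2.6]
gripper_width: 28.1
```

Run:
```python
from h import *
s=arm.read_state();p=np.array(s["position"]);print(p,s["contact_force"],s["gripper_width"])
s=get("side");crop(s,170,150,100,130,5,"s11");t=get("top","t11")
```

```text
[674.36803685 130.04678359 198.1796062 ] [-0.53462885  0.56326483 -2.55187382] 28.13110541508173
```

View pics/s11.png

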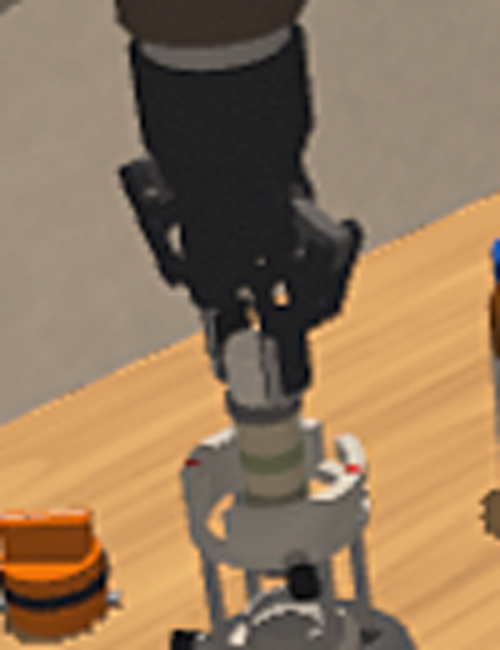

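Emit:
{"method": "drive_tool", "body": {
  "plan": [
    [[0, 0, -0.01], 0],
    [[0, 0, -0.02], 0],
    [[0, 0, -0.025], 0],
    [[0, 0, -0.025], 0],
    [[0, 0, -0.02], 0],
    [[0, 0, -0.01], 0],
    [[0, 0, 0], 0]
  ]
}}

```text
clock: 20.12
position: [674.8, 130.1, 309.1]
ee_rot: [0.741, -0.671, 0.0, -0.001]
contact_force: [-0.8, 0.6, -2.6]
gripper_width: 28.0
```

Emit:
{"method": "drive_tool", "body": {
  "plan": [
    [[0.02, 0.008, 0], 0],
    [[0.03, 0.012, 0], 0],
    [[0.038, 0.015, 0], 0],
    [[0.04, 0.016, 0], 0],
    [[0.04, 0.016, 0], 0],
    [[0.04, 0.016, 0], 0],
    [[0.04, 0.016, 0], 0],
    [[0.04, 0.016, 0], 0],
    [[0.04, 0.016, 0], 0],
    [[0.038, 0.015, 0], 0],
    [[0.028, 0.011, 0], 0],
    [[0.019, 0.008, 0], 0]
  ]
}}

```text
clock: 21.62
position: [549.9, -299.0, 307.4]
ee_rot: [0.741, -0.672, -0.001, 0.0]
contact_force: [0.2, 0.3, -2.3]
gripper_width: 28.0
```

Emit:
{"method": "drive_tool", "body": {
  "plan": [
    [[0, 0, 0], 0],
    [[0, 0, 0], 0],
    [[0, 0, 0], 0]
  ]
}}

```text
clock: 22.0
position: [551.7, -296.4, 308.3]
ee_rot: [0.742, -0.671, -0.0, -0.0]
contact_force: [-0.4, 0.7, -2.7]
gripper_width: 28.1
```

Run:
```python
from h import *
s=arm.read_state();p=np.array(s["position"]);print(p,s["contact_force"],s["gripper_width"],s["joints"])
s=get("side","s12");t=get("top","t12");w=get("wrist","w12")
```

```text
[ 551.73118817 -296.44281317  308.26729562] [-0.40458402  0.74214653 -2.65975252] 28.05838881063145 [-2.35130047e-01  3.58235764e-01  9.77331713e-02 -1.92041819e-04
 -1.31035098e+00  3.35820430e-01]
```

View pics/s12.png

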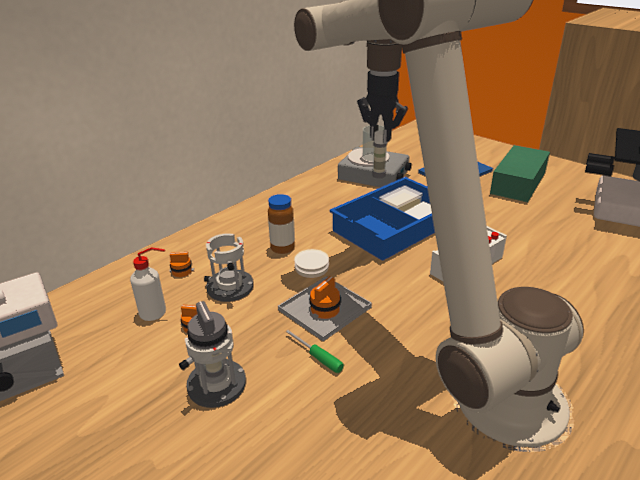

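View pics/t12.png

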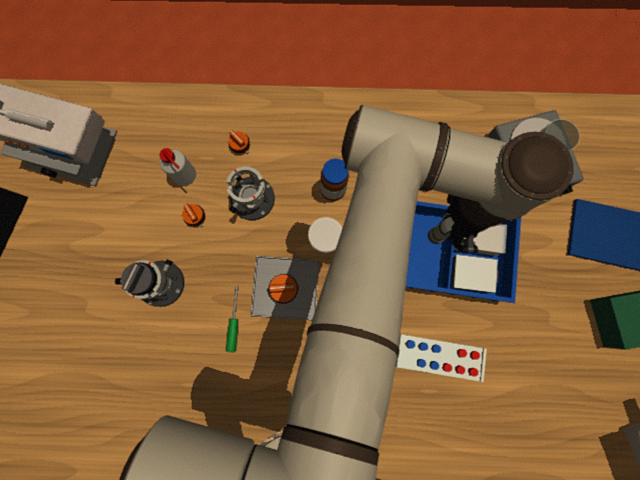

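View pics/w12.png

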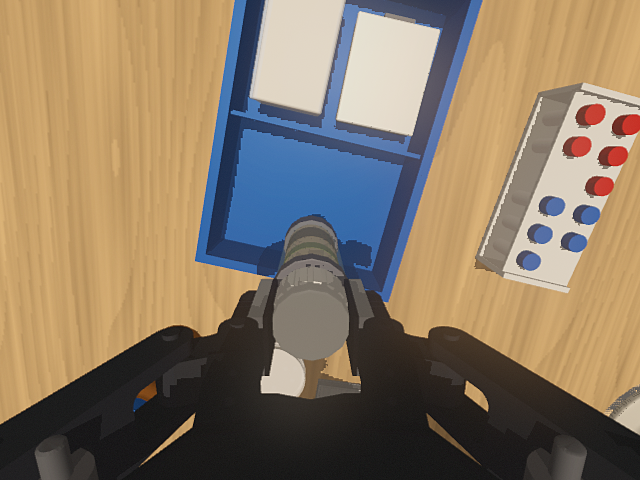

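Run:
```python
from h import *
w=get("wrist");t=get("top");s=get("side")
for d in(w,t,s):print(proj(d,[551.7,-296.4,4]))
# rim outer corners +y side and divider ends in wrist
for nm,p,z in(("rimL",(196,261),70),("rimR",(387,301),70),("divL",(234,112),56),("divR",(418,156),56)):print(nm,onz(w,p,z).round(0))
```

```text
[311.08749209 198.16689685]
[416.31540059 248.48273824]
[375.28410774 233.2377168 ]
rimL [ 667. -228.   70.]
rimR [ 459. -203.   70.]
divL [ 637. -382.   56.]
divR [ 449. -358.   56.]
```

The landing point projects onto the middle of the bay floor: wrist view (311,198), top view (416,248). Lower it.

Emit:
{"method": "drive_tool", "body": {
  "plan": [
    [[0, 0, 0.015], 0],
    [[0, 0, 0.025], 0],
    [[0, 0, 0.03], 0],
    [[0, 0, 0.03], 0],
    [[0, 0, 0.03], 0],
    [[0, 0, 0.022], 0],
    [[0, 0, 0.012], 0],
    [[0, 0, 0.006], 0],
    [[0, 0, 0], 0],
    [[0, 0, 0], 0]
  ]
}}

```text
clock: 23.55
position: [552.0, -297.5, 139.3]
ee_rot: [0.741, -0.671, 0.001, -0.0]
contact_force: [-0.5, -0.3, -2.1]
gripper_width: 28.4
```

Run:
```python
from h import *
s=arm.read_state();p=np.array(s["position"]);print(p,s["contact_force"],s["gripper_width"])
s=get("side");crop(s,310,110,150,160,4,"s13");t=get("top");crop(t,360,170,180,140,4,"t13")
```

```text
[ 551.98713086 -297.50367322  139.30820532] [-0.49625382 -0.30772087 -2.13791215] 28.372984096725236
```

View pics/s13.png

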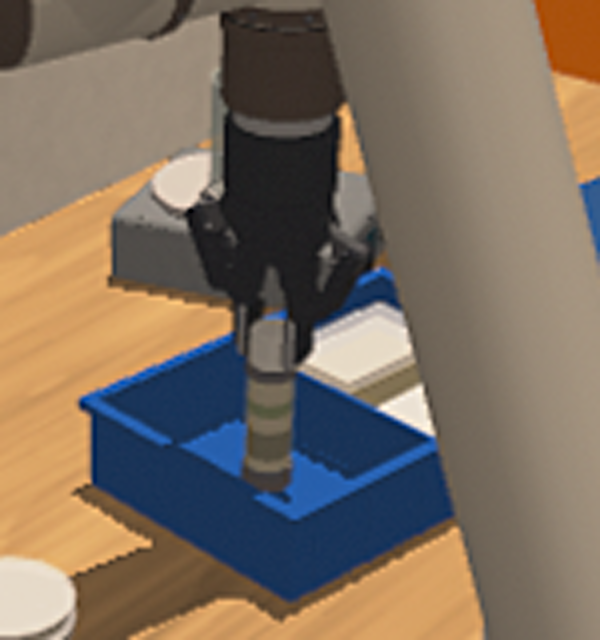

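View pics/t13.png

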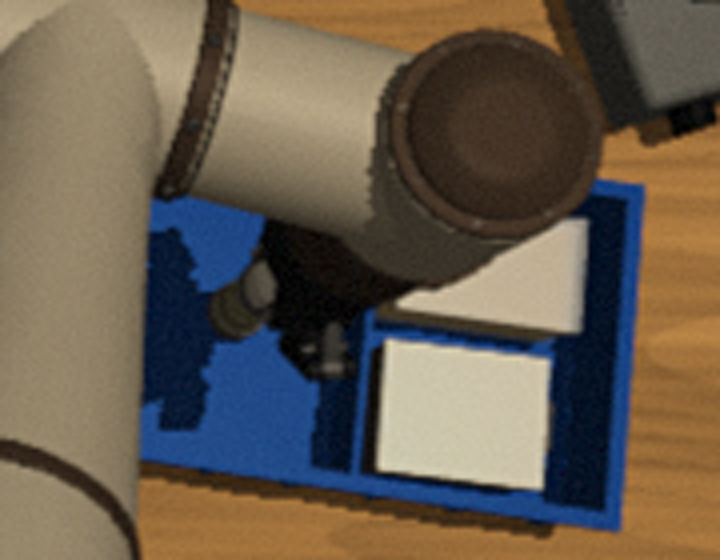

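Emit:
{"method": "drive_tool", "body": {
  "plan": [
    [[0, 0, 0.003], 0],
    [[0, 0, 0.003], 0],
    [[0, 0, 0.003], 0],
    [[0, 0, 0.001], 0],
    [[0, 0, 0], 0],
    [[0, 0, 0], 0]
  ]
}}

```text
clock: 24.4
position: [551.5, -297.3, 128.4]
ee_rot: [0.741, -0.671, 0.0, -0.0]
contact_force: [0.4, 0.5, -2.8]
gripper_width: 28.6
```

Emit:
{"method": "drive_tool", "body": {
  "plan": [
    [[0, 0, 0.001], 0],
    [[0, 0, 0.001], 0],
    [[0, 0, 0.001], 0],
    [[0, 0, 0], 0],
    [[0, 0, 0], 0]
  ]
}}

```text
clock: 25.02
position: [551.4, -297.3, 125.3]
ee_rot: [0.741, -0.671, -0.0, 0.0]
contact_force: [0.4, -0.2, -2.7]
gripper_width: 28.4
```

Emit:
{"method": "drive_tool", "body": {
  "plan": [
    [[0, 0, 0.001], 0],
    [[0, 0, 0], 0],
    [[0, 0, 0], 0]
  ]
}}

```text
clock: 25.4
position: [551.5, -297.5, 125.0]
ee_rot: [0.741, -0.671, 0.0, 0.0]
contact_force: [-1.6, 0.6, 3.9]
gripper_width: 28.5
```

Contact at the predicted height (125). Release and rise.

Emit:
{"method": "drive_tool", "body": {
  "plan": [
    [[0, 0, 0], 0],
    [[0, 0, 0], 0],
    [[0, 0, 0], 0],
    [[0, 0, 0], 0],
    [[0, 0, 0], 0]
  ],
  "fingers": -0.15
}}

```text
clock: 26.02
position: [551.5, -297.3, 124.3]
ee_rot: [0.741, -0.671, 0.0, -0.0]
contact_force: [0.0, 0.2, -0.3]
gripper_width: 49.0
```

Emit:
{"method": "drive_tool", "body": {
  "plan": [
    [[0, 0, -0.005], 0],
    [[0, 0, -0.01], 0],
    [[0, 0, -0.02], 0],
    [[0, 0, -0.03], 0],
    [[0, 0, -0.04], 0],
    [[0, 0, -0.04], 0],
    [[0, 0, -0.03], 0],
    [[0, 0, 0], 0],
    [[0, 0, 0], 0]
  ]
}}

```text
clock: 27.15
position: [551.0, -297.0, 298.9]
ee_rot: [0.741, -0.671, -0.0, -0.0]
contact_force: [-0.2, -0.2, -0.2]
gripper_width: 49.6
```

Run:
```python
from h import *
s=arm.read_state();p=np.array(s["position"]);print(s["clock"],p,s["contact_force"],s["gripper_width"])
s=get("side","s14");w=get("wrist","w14");t=get("top","t14")
```

```text
27.15 [ 551.0027462  -297.01669027  298.94481885] [-0.18929811 -0.22098089 -0.2185173 ] 49.604505210921424
```

View pics/s14.png

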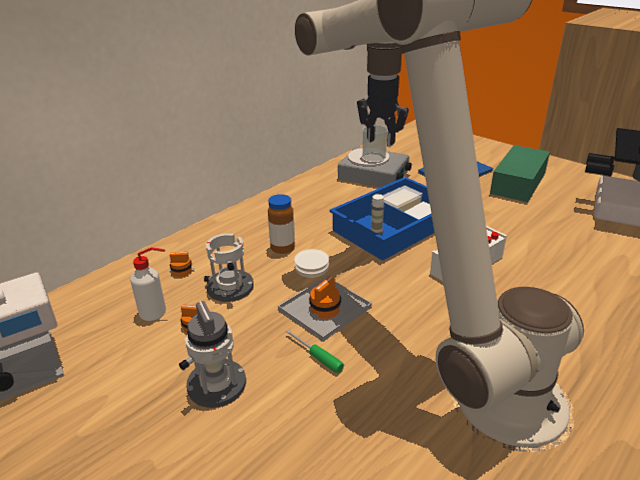

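View pics/w14.png

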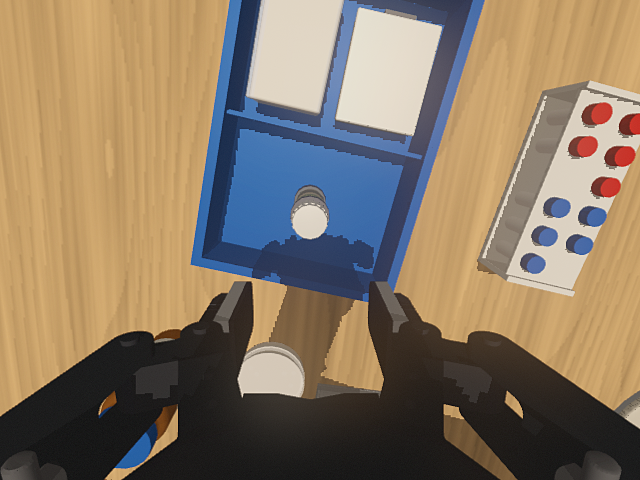

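View pics/t14.png

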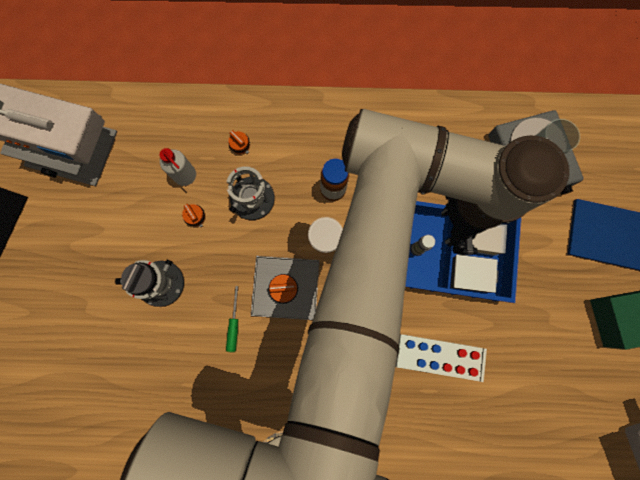

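The column stands upright in the empty half, the cap is in the tray, nothing else has shifted, and the arm is clear of everything. Handing in.

Run:
```python
from bench import arm
print(arm.job_done())
```

```text
the job is handed in; nothing more can be done
None
```

I took the orange cap off, stood it upright in the tray, then stood the glass column in the empty half of the crate. I handed the job in at about 27 s of the 61 s allowed; it reports no verdict.

- **Cap:** I pushed it down with about 13 N, twisted it 60° anticlockwise, and saw a lug in its entry slot before lifting. I set it near the tray's middle, pressing with up to about 9 N, and let it go before touching the column.
- **Column:** I gripped it by the white head and lowered it to the bay floor. It touched with about 4 N at a TCP height of 125 mm, where 124.8 mm was expected.
- **Last pictures:** The cap and column both stand upright and free. The grey cap and the loose things look unmoved, and the open gripper is clear of everything, with forces near zero.
- **Disagreements:** Single-view positions of the tray differed by up to about 7 mm between the top and side cameras. The gripper width read about 1 to 2 mm under the true sizes. Neither mattered for the placing.

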